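Clamp a box-section offcut in the cam fixture

ROBOT

A 6-joint arm with a two-finger parallel gripper is mounted at the origin on the work surface. World frame = base frame: x ahead of the robot, y to its left, z up, the work surface at z = 0. Lengths are in mm, angles in rad, forces in N, time in s.
With the tool pointing down it reaches from about 275 to 1000 mm from the base axis. Payload 8.4 kg.
Tool frame: the origin (TCP) lies at the very end of the fingers, on their centre line; the grasp point (between the pads) lies 19 mm behind it (r.tcp_to_grasp is the distance from the TCP to the grasp point, in mm); z points along the fingers, y is the line along which they close (so a half turn about z gives the same grasp; the last joint's range is limited). The gripper opens to 85 mm and grips with 20 to 120 N. Pads are 22 mm wide; open, the fingers measure 114 mm over their backs; the gripper's body (76 mm by 85 mm) begins 54 mm behind the grasp point. The pads swing forward as they close: fully open they stand 13 mm farther back than shut.
Start: joints at [-1.31, 0.353, 1.633, -0, 1.155, -0.002], TCP at [162.364, -603.544, 231.281] pointing down, gripper open.
Joint ranges: [-2.63, 2.63], [-0.92, 2.1], [0.06, 2.66], [-1.3, 4.44], [0, 2.69], [-3.02, 3.02]. Speed limits (rad/s): [2.22, 2.22, 2.79, 3.14, 3.14, 3.14].

INTERFACE

Orientations are given as [roll, pitch, yaw] about the fixed x, y, z axes, in that order (R = Rz(yaw) Ry(pitch) Rx(roll)).
In Python, from rig import r gives the robot as it stands. The module is installed in compiled form; this text tells all that it offers.
- The arm moves only by the tool play_rows, never from a script. Its argument "rows" is a list of rows, each an object with "dp": the shift along the tool's x, y, z in units of 40 mm (1.0 is 40 mm), a list of three; "turn": the turn, a rotation vector about the tool's x, y, z in units of 6 degrees (1.0 is 6 degrees), a list of three; "fingers": the closure, from 0 (fully open) to 1 (shut). In form: [{"dp": [tx, ty, tz], "turn": [wx, wy, wz], "fingers": fingers}, ...]. A call has 1 to 5 rows; each row shifts and turns the commanded pose from where the row before left it, along the tool's axes as they then stand; what a row does not reach is not made up. A row lasts 1/12 s, in which the tool goes at most 41.7 mm and 7.16 degrees, less where a joint would pass 70% of its speed; a pose out of reach is approached as far as the arm can. A call is refused whole if a number of a shift passes 1 or a number of a turn 1, either way. A call with a gripper value outside its range is refused whole. The fingers move at their own pace and stop on an object; "force" is the grip in N (left out, the last holds). Time passes only in rows, so rows that do not move let the fingers close. It gives the time, the measured TCP pose, the force, the opening and the grip force at its end, in the units of the state.
- r.sense(): the state, without advancing time (a new reading comes with each control period).
- r.grab_frame(name): name is "side" or "top" or "wrist"; returns a dict with "pixels" (480x640x3 uint8, red, green, blue), "fx", "fy", "cx", "cy" (pixels), "pose" (4x4, takes a point from camera to world coordinates). Camera axes: x right, y down, z forward; pixel columns grow to the right and rows downward; lengths in mm; the calibration is good to about 2 mm. The wrist camera is an equidistant fisheye: a pixel r from the principal point sees the ray r / f radians off the axis. A picture is of the moment at which its call begins. There is no depth.
- r.sign_off(): hands the job in; it is judged then, once.
The state is a dict: "clock": time; "qpos": joint angles; "qvel": joint speeds; "joint_efforts": joint torques, N m; "eef_pos": TCP position; "tcp_rot": TCP orientation; "contact_force": force on the tool from outside, world axes, zero at the start; "wrist_torque": the same for the moment, N m; "opening": opening from 0.0 (shut) to 1.0 (fully open); "grasp_force": force on a finger pad.
Only numpy, scipy, OpenCV 4.12 (cv2) and the standard library are available. Lean on these libraries where they do the work, as an engineer would, in place of code of your own. Each camera call takes 0.05 s, during which the arm holds its last target. There are 200 camera calls.

TASK

Set the short piece of rectangular steel tube in the cam clamp's nest on the welding bench, lying between the jaw and the stop, then turn the crank anticlockwise (seen from above) until the cam's follower rests on the cam's flat high dwell, so that the tube stays clamped at full pressure when you let go. Feel your way onto the dwell, for the cam's setting on its shaft differs each time; crank gently without forcing the handle, and leave the other things where they are.

Things in the scene. Friction and masses are not known exactly. Their poses are not given: they have to be found in the camera images.
- section_c (a point): centre of the workpiece: bright steel rectangular tube, 56 mm long (x; hollow, open ends), 40 mm wide (y), 50 mm high (z), about 0.28 kg. Grasp from above across the 40 mm. It starts on the bench at the robot's left near a round pipe stub and a round flange, which stay; the three swap places
- fixture: cam clamp fixed to the bench: dark base plate 345 x 110 x 10 mm. Origin on the bench under the crank's shaft; x runs from the shaft (0) past cam, follower guide (61 to 86 mm, top 43 mm), jaw and nest to the stop
- nest (a point): where the workpiece's centre is once home, end against the stop: 154 mm from the shaft along the fixture's x, 35 mm above the bench; axes as the fixture's, the tube's length along x. Its floor is the base plate, 10 mm above the bench. With the crank back there are 8 mm of play between jaw and stop: set the tube down 2 to 4 mm short of the stop and the jaw will push it home
- stop (a point): middle of the stop's face (turned to the jaw), 28 mm beyond the nest point along the fixture's x. The stop is 64 mm wide and its top 55 mm above the bench; from both sides of it lips reach 10 mm back past the tube's end, 48 mm apart, 8 mm thick, top 40 mm above the bench
- jaw: moving jaw, steel plate 8 mm thick (x), 44 mm wide, 40 mm high; origin at its centre, 34 mm above the bench; moves along the fixture's x. The follower carries it through a spring: it halts when it has the tube against the stop, well before the dwell, and the spring then builds up to about 8.8 N on the dwell. So its position does not show the dwell
- shaft (a point): on the crank's vertical axis, level with the top of the crank arm, 54 mm above the bench. On the shaft below the arm sits the plate cam, 24 to 38 mm above the bench: 22 mm radius, 36 mm over the dwell. How it is clocked to the crank differs each time: the middle of the dwell meets the follower at a crank angle anywhere from 1.6 to 3.2 rad
- handle: upright crank handle: free-spinning black sleeve 22 mm across, 50 mm high, 70 mm from the crank's axis; origin at its centre, 82 mm above the bench (sleeve from 57 to 107). Grip it from above at its centre or up to 10 mm higher and lead it along a circle of 70 mm radius; it spins on its pin, so the gripper need not turn. Its own yaw means nothing
- pin (a point): the handle pin's middle on the crank arm, 70 mm from the axis: the handle's centre when no load is on it. A rubber bush in the handle yields 1 mm for each 4 N of sideways load in any direction; normal cranking yields 1 to 2 mm, and from 5 mm on (20 N) the handle is being forced
- crank (a joint): crank angle (rad), growing anticlockwise from above; at 0 the handle points along the fixture's -x; ends at -0.7 and 4.4. Starts near 0 on the cam's low round: about 1 N drag at the handle. The rise (about 1 rad) loads it more and more, to 4 to 8 N just before the dwell; on the dwell (0.34 rad) only the drag is left and it stays put. Past it the spring throws it on; on the rise it springs back
- pipe_stub: bystander: upright open steel pipe stub 48 mm across, 45 mm high; origin at the centre of its underside
- flange: bystander: round steel flange 64 mm across with a hub, 34 mm high; origin under its centre
- tin: bystander: small round tin 32 mm across, 22 mm high, on the fixture's plate; origin under its centre
- hammer: bystander: hammer lying on the bench to the robot's right, lying along its x axis
- wrench: bystander: wrench lying on the bench beyond the fixture, along its x axis
- spray: bystander: upright can 54 mm across, 150 mm high, to the right; origin under its centre
- jar: bystander: jar 64 mm across, 80 mm high, to the left and far; origin under its centre
- section: the same workpiece; origin at the centre of its underside
Mind the look-alikes: they are no part of the job. Leave any black or green look-alike of the section alone.

How it is judged:
By the outcome, as a careful person would: the job done as asked, in the order asked, and still so for the second after the job is handed in, with the robot touching nothing.
It also fails if it takes over 72 s, if anything falls off the work surface, if the arm or the gripper's body presses on something with over 40 N, if the wrist force passes 120 N, or if a joint passes its speed limit or range.

## Working session

There is one attempt and no reset: what is moved stays moved. The work goes in short steps, Python scripts to look and compute and a tool call to move; the robot and the scene stay as the last step left them, time stands still between calls to the robot, and variables do not carry over. Pictures are saved under pics/ and viewed, at most 10 in all, crops included, and the job is handed in when it is done.

Besides the shell and the picture viewer there is one more tool, called in YAML: its name, and indented under it one key for each argument. play_rows: Moves the arm, as the interface text tells. Its arguments: {"type":"object","properties":{"rows":{"type":"array"},"force":{"type":"number"}},"required":["rows"]}

```bash
mkdir -p pics; python3 - <<'E'
from rig import r
import cv2,numpy as np
s=r.sense(); print({k:np.round(v,3).tolist() for k,v in s.items()}, r.tcp_to_grasp)
for n in("top","side"):
    f=r.grab_frame(n); cv2.imwrite(f"pics/{n}0.png",f["pixels"][:,:,::-1]); print(n,f["fx"],f["fy"],f["cx"],f["cy"],np.round(f["pose"],4).tolist())
E
```

```text
{'clock': 0.0, 'qpos': [-1.31, 0.354, 1.634, -0.0, 1.155, -0.002], 'qvel': [-0.001, 0.001, 0.001, 0.001, -0.001, -0.0], 'joint_efforts': [-0.003, -60.525, -34.208, -0.0, 0.009, -0.0], 'eef_pos': [162.221, -603.051, 230.53], 'tcp_rot': [-3.14, 0.0, 0.263], 'contact_force': [0.541, -0.126, -0.527], 'wrist_torque': [-0.042, -0.024, 0.021], 'grasp_force': 0.0, 'opening': 1.002} 18.700000000000003
top 478.85085647983556 478.85085647983556 321.4456844277971 242.2680787519807 [[-0.0055, -0.9925, 0.1225, 422.8305], [-1.0, 0.0053, -0.0025, -44.6933], [0.0018, -0.1225, -0.9925, 1244.2674], [0.0, 0.0, 0.0, 1.0]]
side 548.1571466172093 548.1571466172093 318.314603390906 234.90781572016112 [[-0.853, -0.2936, 0.4314, 62.8355], [-0.5218, 0.4651, -0.7151, 800.4561], [0.0093, -0.8351, -0.55, 746.4574], [0.0, 0.0, 0.0, 1.0]]
```

View pics/top0.png

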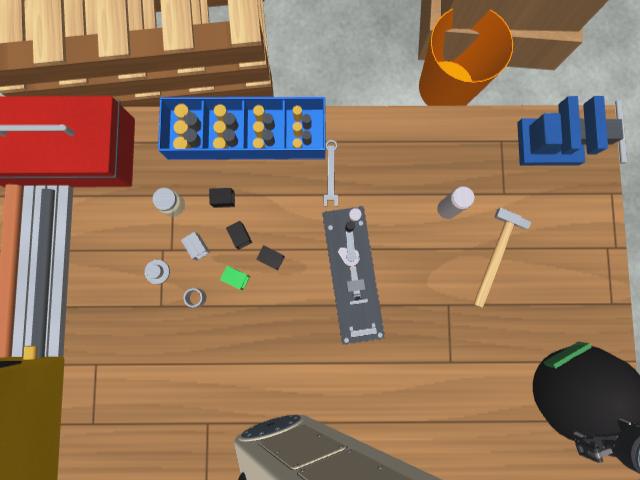

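View pics/side0.png

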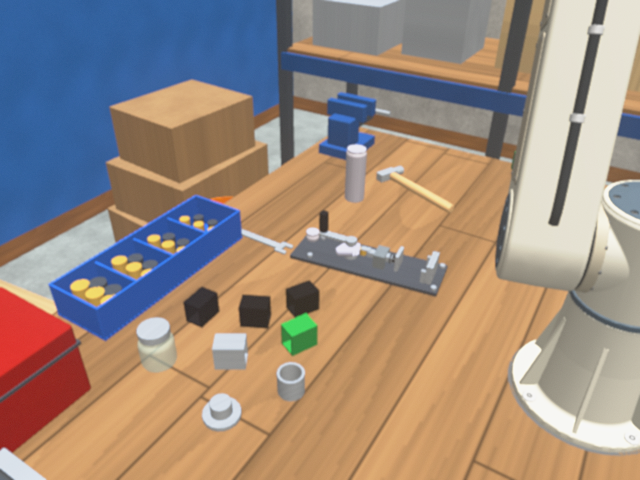

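The top view shows these candidates:
- Bright steel block at (194,245).
- Black blocks at (222,197), (239,235) and (270,258), and a green one at (235,278).
- Round stub at (194,297) and flange at (157,271).

Only the block at (194,245) is a bright rectangular tube. I'll confirm it in an enlarged crop, next to the fixture.

```bash
python3 - <<'E'
import cv2,numpy as np
t=cv2.imread("pics/top0.png"); s=cv2.imread("pics/side0.png")
z=lambda im,x,y,w,h,k:cv2.resize(im[y:y+h,x:x+w],None,fx=k,fy=k,interpolation=cv2.INTER_CUBIC)
c=np.zeros((600,800,3),np.uint8)
c[:600,:300]=z(t,315,200,75,150,4)
c[:300,300:550]=z(t,170,225,50,60,5)
c[300:600,300:800]=z(s,285,200,167,100,3)[:300,:500]
c[:300,550:800]=z(s,205,320,50,60,5)
cv2.imwrite("pics/crop1.png",c)
E
```

```text
(no output)
```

View pics/crop1.png

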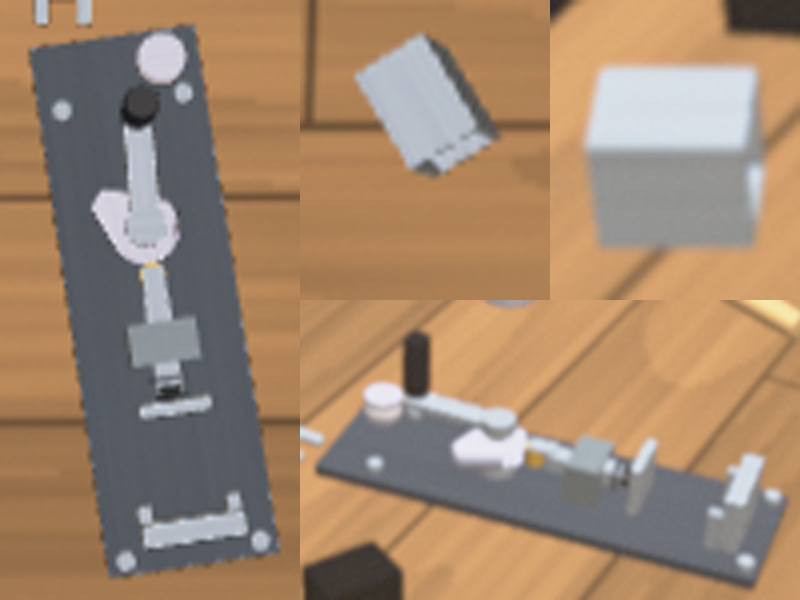

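The crop confirms it: the hollow bright steel tube at top px (194,245), open end towards the lower right. The cam lobe points about 60° anticlockwise of the crank arm, so the dwell should come near 2.1 rad. Next I'll fit the poses.

```bash
cat > h.py <<'E'
import numpy as np, cv2
from scipy.optimize import least_squares
from scipy.spatial.transform import Rotation as R
def proj(f,P):
    T=np.linalg.inv(f["pose"]); p=np.atleast_2d(P)@T[:3,:3].T+T[:3,3]
    return np.c_[f["fx"]*p[:,0]/p[:,2]+f["cx"], f["fy"]*p[:,1]/p[:,2]+f["cy"]]
def projw(f,P):
    T=np.linalg.inv(f["pose"]); p=np.atleast_2d(P)@T[:3,:3].T+T[:3,3]
    rr=np.hypot(p[:,0],p[:,1]); th=np.arctan2(rr,p[:,2]); 
    return np.c_[f["fx"]*th*p[:,0]/rr+f["cx"], f["fy"]*th*p[:,1]/rr+f["cy"]]
def unp(f,uv,z,fish=False):
    uv=np.atleast_2d(uv); d=np.c_[(uv[:,0]-f["cx"])/f["fx"],(uv[:,1]-f["cy"])/f["fy"]]
    if fish:
        th=np.hypot(*d.T); d=d/th[:,None]; v=np.c_[d*np.sin(th)[:,None],np.cos(th)]
    else: v=np.c_[d,np.ones(len(d))]
    v=v@f["pose"][:3,:3].T; o=f["pose"][:3,3]
    return o+v*((z-o[2])/v[:,2])[:,None]
def place(x,y,a,L):  # local pts -> world
    L=np.atleast_2d(L); c,s=np.cos(a),np.sin(a)
    return np.c_[x+c*L[:,0]-s*L[:,1], y+s*L[:,0]+c*L[:,1], L[:,2]]
def togo(s,tgt):  # world shift -> tool axes /40
    return R.from_euler('xyz',s["tcp_rot"]).inv().apply(np.array(tgt)-s["eef_pos"])/40
E
python3 - <<'E'
from rig import r; from h import *
ft,fs=r.grab_frame("top"),r.grab_frame("side")
tc=lambda a:np.array(a)/4+[315,200]-.4
sc=lambda a:(np.array(a)-[300,300])/3+[285,200]-.4
c=unp(ft,tc([[30,50],[195,27],[277,548],[110,577]]),10); print("plate",c.round(1).tolist())
s=unp(fs,sc([[317,470],[372,390],[787,497],[752,587]]),10); print("plate side",s.round(1).tolist())
print("hub",unp(ft,tc([[147,226]]),54).round(1), unp(fs,sc([[498,417]]),54).round(1))
print("handle top",unp(ft,tc([[141,103]]),107).round(1), unp(fs,sc([[417,338]]),107).round(1))
print("stop top front edge",unp(ft,tc([[145,527],[244,514]]),55).round(1).tolist(),"back",unp(ft,tc([[149,546],[247,534]]),55).round(1).tolist())
print("jaw top",unp(ft,tc([[141,406],[210,396]]),54).round(1).tolist())
q=lambda a:(np.array(a)-[300,0])/5+[170,225]-.4
print("tube top",unp(ft,q([[356,76],[424,35],[482,132],[414,168]]),50).round(1).tolist())
q=lambda a:(np.array(a)-[550,0])/5+[205,320]-.4
print("tube side",unp(fs,q([[600,67],[757,67],[755,151],[586,148]]),50).round(1).tolist())
E
```

```text
plate [[654.7, -49.9, 10.0], [669.5, -158.2, 10.0], [333.3, -204.7, 10.0], [315.8, -98.6, 10.0]]
plate side [[648.5, -46.3, 10.0], [673.4, -164.7, 10.0], [329.4, -205.9, 10.0], [312.7, -91.7, 10.0]]
hub [[ 534.6 -122.1   54. ]] [[ 535.9 -126.1   54. ]]
handle top [[ 603.8 -116.   107. ]] [[ 603.  -116.9  107. ]]
stop top front edge [[349.7, -118.4, 55.0], [357.1, -179.1, 55.0]] back [[338.2, -120.7, 55.0], [345.1, -180.7, 55.0]]
jaw top [[423.1, -116.9, 54.0], [429.0, -159.6, 54.0]]
tube top [[578.4, 305.8, 50.0], [599.0, 272.2, 50.0], [549.7, 241.8, 50.0], [531.8, 275.4, 50.0]]
tube side [[599.5, 270.9, 50.0], [551.3, 240.8, 50.0], [526.1, 274.5, 50.0], [577.0, 304.7, 50.0]]
```

play_rows:
  rows:
    - {"dp":[0.6,-0.75,0],"turn":[0,0,0],"fingers":0}
    - {"dp":[0.6,-0.75,0],"turn":[0,0,0],"fingers":0}
    - {"dp":[0.6,-0.75,0],"turn":[0,0,0],"fingers":0}
    - {"dp":[0.6,-0.75,0],"turn":[0,0,0],"fingers":0}
    - {"dp":[0.6,-0.75,0],"turn":[0,0,0],"fingers":0}

```text
clock: 0.62
eef_pos: [239.5, -425.8, 231.0]
tcp_rot: [-3.141, -0.0, 0.262]
contact_force: [0.9, 0.2, -0.1]
opening: 1.003
grasp_force: 0.0
```

play_rows:
  rows:
    - {"dp":[0.6,-0.75,0],"turn":[0,0,0],"fingers":0}
    - {"dp":[0.6,-0.75,0],"turn":[0,0,0],"fingers":0}
    - {"dp":[0.6,-0.75,0],"turn":[0,0,0],"fingers":0}
    - {"dp":[0.6,-0.75,0],"turn":[0,0,0],"fingers":0}
    - {"dp":[0.6,-0.75,0],"turn":[0,0,0],"fingers":0}

```text
clock: 1.03
eef_pos: [316.4, -249.8, 231.4]
tcp_rot: [3.141, -0.0, 0.262]
contact_force: [1.7, -0.1, 0.8]
opening: 0.997
grasp_force: 0.0
```

play_rows:
  rows:
    - {"dp":[0.62,-0.735,0],"turn":[0,0,0],"fingers":0.2}
    - {"dp":[0.62,-0.735,0],"turn":[0,0,0],"fingers":0.2}
    - {"dp":[0.62,-0.735,0],"turn":[0,0,0],"fingers":0.2}
    - {"dp":[0.62,-0.735,0],"turn":[0,0,0],"fingers":0.2}
    - {"dp":[0.62,-0.735,0],"turn":[0,0,0],"fingers":0.2}

```text
clock: 1.45
eef_pos: [398.1, -75.4, 231.5]
tcp_rot: [3.141, -0.001, 0.263]
contact_force: [0.7, -1.2, 0.4]
opening: 0.797
grasp_force: 0.0
```

play_rows:
  rows:
    - {"dp":[0.62,-0.735,0],"turn":[0,0,0],"fingers":0.2}
    - {"dp":[0.62,-0.735,0],"turn":[0,0,0],"fingers":0.2}
    - {"dp":[0.62,-0.735,0],"turn":[0,0,0],"fingers":0.2}
    - {"dp":[0.62,-0.735,0],"turn":[0,0,0],"fingers":0.2}
    - {"dp":[0.62,-0.735,0],"turn":[0,0,0],"fingers":0.2}

```text
clock: 1.87
eef_pos: [479.7, 98.9, 231.3]
tcp_rot: [3.141, -0.0, 0.263]
contact_force: [0.9, -0.9, 0.7]
opening: 0.801
grasp_force: 0.0
```

play_rows:
  rows:
    - {"dp":[0.62,-0.735,0],"turn":[0,0,0],"fingers":0.2}
    - {"dp":[0.62,-0.735,0],"turn":[0,0,0],"fingers":0.2}
    - {"dp":[0.62,-0.735,0],"turn":[0,0,0],"fingers":0.2}
    - {"dp":[0.62,-0.735,0],"turn":[0,0,0],"fingers":0.2}
    - {"dp":[0.62,-0.735,0],"turn":[0,0,0],"fingers":0.2}

```text
clock: 2.28
eef_pos: [561.2, 272.9, 231.1]
tcp_rot: [3.141, 0.0, 0.263]
contact_force: [0.8, -1.1, 0.5]
opening: 0.8
grasp_force: 0.0
```

play_rows:
  rows:
    - {"dp":[0,0,0.7],"turn":[0,0,-0.94],"fingers":0.2}
    - {"dp":[0,0,0.7],"turn":[0,0,-0.94],"fingers":0.2}
    - {"dp":[0,0,0.6],"turn":[0,0,-0.94],"fingers":0.2}
    - {"dp":[0,0,0],"turn":[0,0,0],"fingers":0.2}
    - {"dp":[0,0,0],"turn":[0,0,0],"fingers":0.2}

```text
clock: 2.7
eef_pos: [560.0, 270.6, 150.3]
tcp_rot: [-3.141, 0.003, 0.555]
contact_force: [0.8, -0.7, 0.5]
opening: 0.798
grasp_force: 0.0
```

```bash
python3 - <<'E'
from rig import r; from h import *
s=r.sense(); print(s["eef_pos"],s["tcp_rot"],s["opening"],s["qpos"])
f=r.grab_frame("wrist"); cv2.imwrite("pics/w1.png",f["pixels"][:,:,::-1])
print(f["fx"],f["cx"],f["cy"],f["pose"].round(3).tolist())
L=[[x,y,50] for x,y in((-28,-20),(28,-20),(28,20),(-28,20))]
print(projw(f,place(564.1,273.2,.556,L)).round(1).tolist())
E
```

```text
[559.99081271 270.64253221 150.31040865] [-3.14124595e+00  3.00869535e-03  5.55162835e-01] 0.7980093201809363 [4.47773117e-01 4.33834952e-01 1.70818740e+00 2.63693417e-05
 1.00259882e+00 1.46339291e+00]
371.64829954431775 318.14241331834353 245.3529414958235 [[0.527, -0.814, -0.243, 621.093], [-0.85, -0.505, -0.15, 309.345], [-0.001, 0.286, -0.958, 293.326], [0.0, 0.0, 0.0, 1.0]]
[[347.7, 276.4], [349.5, 197.4], [289.1, 197.4], [290.9, 276.4]]
```

View pics/w1.png

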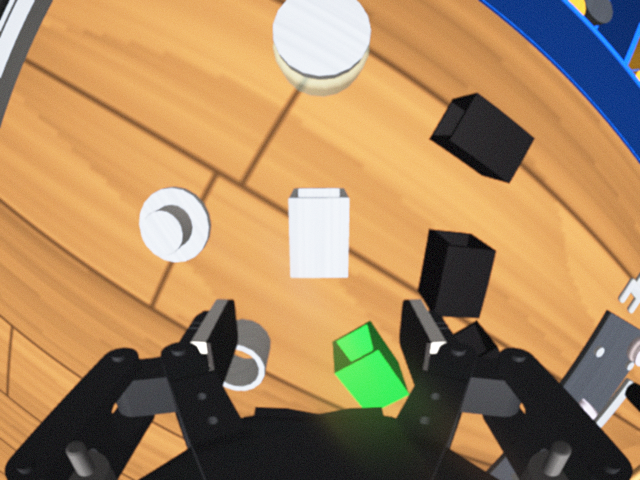

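The wrist view shows the tube's top at (289–349, 197–277), exactly where my estimate projects. The fingers at (218,330) and (425,330) are centred on it, with clear space beside it. Descending to grasp.

play_rows:
  rows:
    - {"dp":[0.12,0,0.8],"turn":[0,0,0],"fingers":0.2}
    - {"dp":[0,0,0.9],"turn":[0,0,0],"fingers":0.2}
    - {"dp":[0,0,0.9],"turn":[0,0,0],"fingers":0.2}
    - {"dp":[0,0,0.6],"turn":[0,0,0],"fingers":0.2}
    - {"dp":[0,0,0.24],"turn":[0,0,0],"fingers":0.2}

```text
clock: 3.17
eef_pos: [564.4, 273.1, 12.3]
tcp_rot: [-3.141, 0.002, 0.555]
contact_force: [-0.6, 0.7, 0.3]
opening: 0.8
grasp_force: 0.0
```

play_rows:
  rows:
    - {"dp":[0,0,0],"turn":[0,0,0],"fingers":0.2}
    - {"dp":[0,0,0],"turn":[0,0,0],"fingers":0.6}
    - {"dp":[0,0,0],"turn":[0,0,0],"fingers":0.7}
    - {"dp":[0,0,0],"turn":[0,0,0],"fingers":0.7}
    - {"dp":[0,0,0],"turn":[0,0,0],"fingers":0.7}
  force: 40

```text
clock: 3.58
eef_pos: [566.7, 274.5, 16.3]
tcp_rot: [3.141, -0.004, 0.558]
contact_force: [-0.3, -0.4, 7.8]
opening: 0.464
grasp_force: 41.9
```

play_rows:
  rows:
    - {"dp":[0,0,0],"turn":[0,0,0],"fingers":0.7}
    - {"dp":[0,0,0],"turn":[0,0,0],"fingers":0.7}
    - {"dp":[0,0,0],"turn":[0,0,0],"fingers":0.7}

```text
clock: 3.83
eef_pos: [566.7, 274.4, 16.3]
tcp_rot: [3.141, -0.004, 0.558]
contact_force: [-0.3, 0.1, 7.1]
opening: 0.466
grasp_force: 41.9
```

play_rows:
  rows:
    - {"dp":[0,0,-0.3],"turn":[0,0,0],"fingers":0.7}
    - {"dp":[0,0,-0.9],"turn":[0,0,0],"fingers":0.7}
    - {"dp":[0,0,-0.9],"turn":[0,0,0],"fingers":0.7}
    - {"dp":[0,0,-0.9],"turn":[0,0,0],"fingers":0.7}
    - {"dp":[0,0,0],"turn":[0,0,0],"fingers":0.7}

```text
clock: 4.25
eef_pos: [568.8, 275.4, 142.4]
tcp_rot: [3.14, -0.011, 0.558]
contact_force: [1.4, 0.7, -2.3]
opening: 0.464
grasp_force: 41.8
```

```bash
python3 - <<'E'
from rig import r; from h import *
s=r.sense(); print(s["eef_pos"],s["tcp_rot"],s["opening"],s["contact_force"])
f=r.grab_frame("wrist"); cv2.imwrite("pics/w2.png",f["pixels"][200:480,180:460,::-1].repeat(2,0).repeat(2,1))
Rm=R.from_euler('xyz',s["tcp_rot"]).as_matrix()
# predicted tube corners: tool coords, tube centre at tool x=-2.8 and 0; tube top 50-? above
for dx in(0,-2.8):
  for dz in (-34,-38):
    L=np.array([[x+dx,y,dz] for x,y in((-28,-20),(28,-20),(28,20),(-28,20))])
    print(dx,dz,((projw(f,L@Rm.T+s["eef_pos"])-[180,200])*2).round(1).tolist())
E
```

```text
[568.81697771 275.40506679 142.42851123] [ 3.14032962 -0.01149063  0.55793734] 0.4640632481299769 [ 1.36551518  0.70719019 -2.29026559]
0 -34 [[176.7, 425.9], [155.6, 160.6], [406.2, 160.6], [383.3, 425.7]]
0 -38 [[174.4, 439.6], [151.7, 170.2], [410.3, 170.2], [385.8, 439.3]]
-2.8 -34 [[177.7, 436.2], [156.6, 176.8], [405.1, 176.7], [382.2, 435.9]]
-2.8 -38 [[175.5, 449.8], [152.8, 186.8], [409.2, 186.7], [384.6, 449.6]]
```

View pics/w2.png

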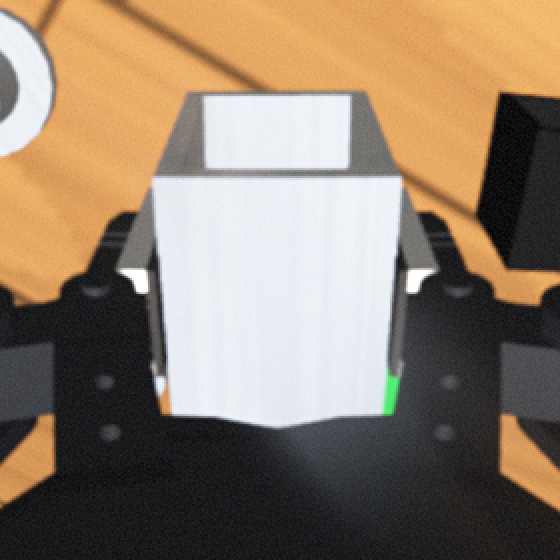

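The grasp is good. The tube's top front edge at (154–402, 177) in the crop puts the tube centre 2.8 mm behind the TCP along tool x, with its top 34 mm up from the fingertips. Carrying it to the nest.

play_rows:
  rows:
    - {"dp":[0,0,0],"turn":[0,0,0.8],"fingers":0.7}
    - {"dp":[0,0,0],"turn":[0,0,0.8],"fingers":0.7}
    - {"dp":[0,0,0],"turn":[0,0,0.8],"fingers":0.7}
    - {"dp":[0,0,0],"turn":[0,0,0.8],"fingers":0.7}
    - {"dp":[0,0,0],"turn":[0,0,0.8],"fingers":0.7}

```text
clock: 4.72
eef_pos: [564.0, 273.1, 133.0]
tcp_rot: [3.141, 0.002, 0.135]
contact_force: [0.0, 0.1, -2.5]
opening: 0.464
grasp_force: 41.7
```

play_rows:
  rows:
    - {"dp":[-0.495,0.81,0],"turn":[0,0,0],"fingers":0.7}
    - {"dp":[-0.495,0.81,0],"turn":[0,0,0],"fingers":0.7}
    - {"dp":[-0.495,0.81,0],"turn":[0,0,0],"fingers":0.7}
    - {"dp":[-0.495,0.81,0],"turn":[0,0,0],"fingers":0.7}
    - {"dp":[-0.495,0.81,0],"turn":[0,0,0],"fingers":0.7}

```text
clock: 5.13
eef_pos: [487.4, 97.9, 133.1]
tcp_rot: [3.141, 0.002, 0.14]
contact_force: [0.8, -1.0, -2.9]
opening: 0.467
grasp_force: 41.9
```

play_rows:
  rows:
    - {"dp":[-0.495,0.81,0],"turn":[0,0,0],"fingers":0.7}
    - {"dp":[-0.495,0.81,0],"turn":[0,0,0],"fingers":0.7}
    - {"dp":[-0.495,0.81,0],"turn":[0,0,0],"fingers":0.7}
    - {"dp":[-0.495,0.81,0],"turn":[0,0,0],"fingers":0.7}
    - {"dp":[-0.495,0.81,0],"turn":[0,0,0],"fingers":0.7}

```text
clock: 5.55
eef_pos: [411.9, -76.0, 133.4]
tcp_rot: [-3.141, 0.001, 0.14]
contact_force: [0.0, -1.0, -3.1]
opening: 0.464
grasp_force: 41.9
```

play_rows:
  rows:
    - {"dp":[-0.495,0.81,0],"turn":[0,0,0],"fingers":0.7}
    - {"dp":[-0.495,0.81,0],"turn":[0,0,0],"fingers":0.7}
    - {"dp":[0,0,0],"turn":[0,0,0],"fingers":0.7}
    - {"dp":[0,0,0],"turn":[0,0,0],"fingers":0.7}

```text
clock: 5.88
eef_pos: [382.0, -145.9, 133.4]
tcp_rot: [-3.141, 0.001, 0.135]
contact_force: [-0.1, 0.2, -2.8]
opening: 0.46
grasp_force: 42.3
```

```bash
python3 - <<'E'
from rig import r; from h import *
s=r.sense(); print(s["eef_pos"],s["tcp_rot"],s["contact_force"], togo(s,[388.2,-143.7,90]))
f=r.grab_frame("wrist"); cv2.imwrite("pics/w3.png",f["pixels"][:,:,::-1])
L=[[154+28,y,55] for y in(-32,32)]+[[182+12,y,55] for y in(-32,32)]+[[0,0,54]]
print(projw(f,place(535,-123,-3.0015,L)).round(1).tolist())
E
```

```text
[ 382.0168638  -145.90188432  133.42959583] [-3.14111086e+00  9.60996638e-04  1.34517913e-01] [-0.10689758  0.2482546  -2.82454648] [ 0.16160779 -0.03329587  1.08560126]
[[268.6, 294.4], [366.3, 294.0], [269.6, 310.8], [365.5, 310.4], [315.7, 5.7]]
```

View pics/w3.png

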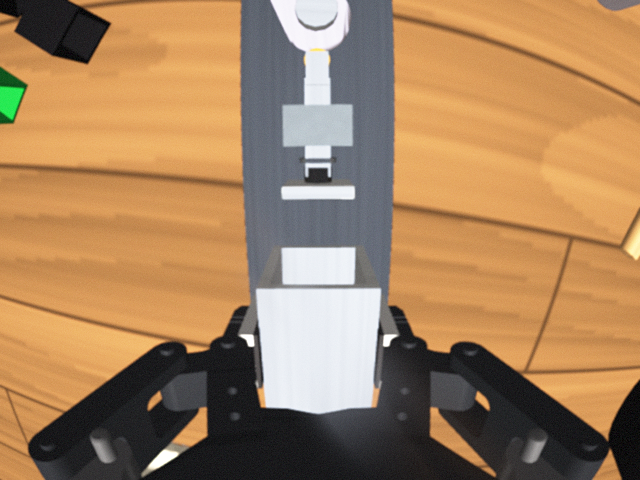

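The wrist view shows the tube (257–381, 289–410) lined up with the fixture axis at x≈317. The jaw's top front edge is at row 199 and the hub at (317,10). Checking the jaw and in-hand offset numerically.

```bash
python3 - <<'E'
from rig import r; from h import *
s=r.sense(); f=r.grab_frame("wrist")
print("jaw front edge px for local x",[(x,projw(f,place(535,-123,-3.0015,[[x,-22,54],[x,22,54]])).round(1).tolist()) for x in(114,116,118,120)])
Rm=R.from_euler('xyz',s["tcp_rot"]).as_matrix()
for dx in(0,-1.5,-3): print(dx,projw(f,np.array([[28+dx,-20,-34],[28+dx,20,-34],[28+dx,-20,-36]])@Rm.T+s["eef_pos"]).round(1).tolist())
E
```

```text
jaw front edge px for local x [(114, [[282.0, 191.5], [354.8, 191.2]]), (116, [[282.1, 194.7], [354.7, 194.5]]), (118, [[282.2, 198.0], [354.7, 197.7]]), (120, [[282.3, 201.2], [354.6, 201.0]])]
0 [[257.6, 279.4], [383.0, 279.3], [256.6, 281.7]]
-1.5 [[257.8, 283.7], [382.7, 283.7], [256.9, 286.1]]
-3 [[258.1, 288.0], [382.4, 288.0], [257.2, 290.5]]
```

play_rows:
  rows:
    - {"dp":[0.16,-0.03,0.5],"turn":[0,0,0],"fingers":0.7}
    - {"dp":[0,0,0.7],"turn":[0,0,0],"fingers":0.7}
    - {"dp":[0,0,0.6],"turn":[0,0,0],"fingers":0.7}
    - {"dp":[0,0,0.4],"turn":[0,0,0],"fingers":0.7}
    - {"dp":[0,0,0],"turn":[0,0,0],"fingers":0.7}

```text
clock: 6.4
eef_pos: [389.1, -140.9, 43.3]
tcp_rot: [-3.14, 0.003, 0.143]
contact_force: [-0.2, -1.3, -4.6]
opening: 0.459
grasp_force: 42.3
```

play_rows:
  rows:
    - {"dp":[0,0,0.2],"turn":[0,0,0],"fingers":0.7}
    - {"dp":[0,0,0.1],"turn":[0,0,0],"fingers":0.7}
    - {"dp":[0,0,0.1],"turn":[0,0,0],"fingers":0.7}
    - {"dp":[0,0,0],"turn":[0,0,0],"fingers":0.7}

```text
clock: 6.73
eef_pos: [389.8, -142.0, 29.5]
tcp_rot: [-3.141, 0.0, 0.14]
contact_force: [-0.6, 0.6, -2.4]
opening: 0.46
grasp_force: 42.4
```

play_rows:
  rows:
    - {"dp":[-0.04,0.035,0],"turn":[0,0,0],"fingers":0.7}
    - {"dp":[0,0,0.05],"turn":[0,0,0],"fingers":0.7}
    - {"dp":[0,0,0.03],"turn":[0,0,0],"fingers":0.7}
    - {"dp":[0,0,0],"turn":[0,0,0],"fingers":0.7}
    - {"dp":[0,0,0],"turn":[0,0,0],"fingers":0.7}

```text
clock: 7.15
eef_pos: [388.4, -144.1, 26.6]
tcp_rot: [3.142, -0.0, 0.139]
contact_force: [-1.2, 0.1, -3.2]
opening: 0.462
grasp_force: 42.4
```

play_rows:
  rows:
    - {"dp":[0,0,0.02],"turn":[0,0,0],"fingers":0.7}
    - {"dp":[0,0,0.02],"turn":[0,0,0],"fingers":0.7}
    - {"dp":[0,0,0],"turn":[0,0,0],"fingers":0.7}

```text
clock: 7.4
eef_pos: [388.4, -144.1, 26.2]
tcp_rot: [3.141, -0.0, 0.139]
contact_force: [-8.6, 0.7, 30.0]
opening: 0.464
grasp_force: 46.3
```

play_rows:
  rows:
    - {"dp":[0,0,-0.03],"turn":[0,0,0],"fingers":0.7}
    - {"dp":[0,0,0],"turn":[0,0,0],"fingers":0.5}
    - {"dp":[0,0,0],"turn":[0,0,0],"fingers":0.25}
    - {"dp":[0,0,0],"turn":[0,0,0],"fingers":0.25}
    - {"dp":[0,0,0],"turn":[0,0,0],"fingers":0.25}

```text
clock: 7.82
eef_pos: [388.4, -144.0, 26.0]
tcp_rot: [-3.142, 0.0, 0.139]
contact_force: [0.3, 0.1, 0.0]
opening: 0.752
grasp_force: 0.0
```

play_rows:
  rows:
    - {"dp":[0,0,-0.3],"turn":[0,0,0],"fingers":0.25}
    - {"dp":[0,0,-0.8],"turn":[0,0,0],"fingers":0.25}
    - {"dp":[0,0,-1.0],"turn":[0,0,0],"fingers":0.25}
    - {"dp":[0,0,-1.0],"turn":[0,0,0],"fingers":0.25}
    - {"dp":[0,0,0],"turn":[0,0,0],"fingers":0.25}

```text
clock: 8.23
eef_pos: [392.0, -145.4, 156.2]
tcp_rot: [3.137, -0.008, 0.139]
contact_force: [1.3, -1.5, -0.4]
opening: 0.75
grasp_force: 0.0
```

```bash
python3 - <<'E'
from rig import r; from h import *
s=r.sense(); print(s["eef_pos"],s["tcp_rot"],s["contact_force"])
f=r.grab_frame("wrist"); t=r.grab_frame("top"); d=r.grab_frame("side")
c=np.zeros((600,800,3),np.uint8)
a=cv2.resize(t["pixels"][200:350,315:390],None,fx=4,fy=4,interpolation=2); c[:600,:300]=a
c[:375,300:800]=cv2.resize(f["pixels"],(500,375)); b=cv2.resize(d["pixels"][220:295,285:452],None,fx=3,fy=3,interpolation=2); c[375:,300:800]=b[:,:500]
cv2.imwrite("pics/n1.png",c[:,:,::-1])
L=np.array([[x,y,60] for x,y in((123,20),(123,-20),(179,-20),(179,20))])
print("top px for tube 3mm short",((proj(t,place(535,-123,-3.0015,L))-[314.6,199.6])*4).round(1).tolist())
print("handle top side/top", ((proj(t,place(535,-123,-3.0015,[[-70,0,107]]))-[314.6,199.6])*4).round(1))
E
```

```text
[ 392.00113512 -145.35065297  156.17256182] [ 3.13696839 -0.00848102  0.13930632] [ 1.29636959 -1.49645682 -0.42203566]
top px for tube 3mm short [[211.9, 417.3], [147.5, 426.8], [161.5, 518.6], [226.3, 508.9]]
handle top side/top [[136.3 102.2]]
```

View pics/n1.png

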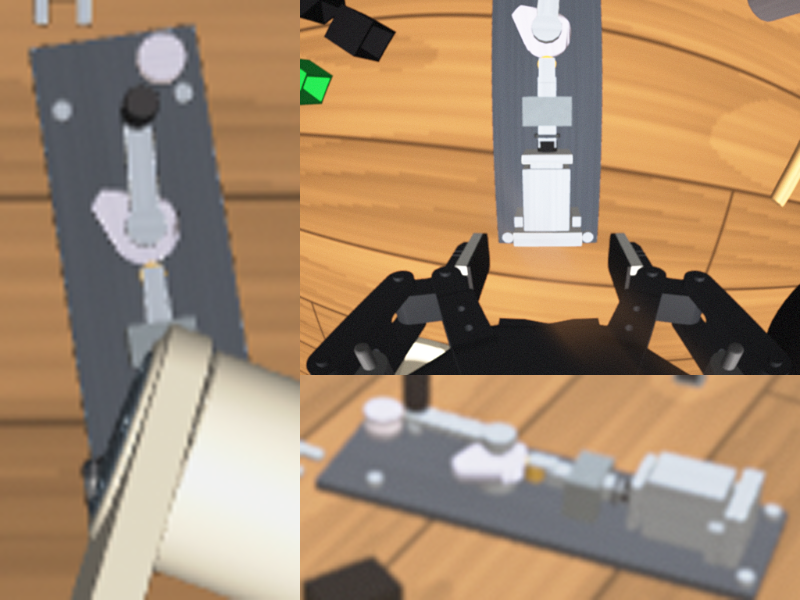

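The tube sits in the nest between jaw and stop, with its lips at (518,222) and (577,222) clear of it. The handle is at about (604,-116.5), so the crank starts near -0.04 rad. Moving over the handle.

play_rows:
  rows:
    - {"dp":[0.9,0,0],"turn":[0,0,0],"fingers":0.25}
    - {"dp":[0.95,0,0],"turn":[0,0,0],"fingers":0.25}
    - {"dp":[0.95,0,0],"turn":[0,0,0],"fingers":0.25}
    - {"dp":[0.95,0,0],"turn":[0,0,0],"fingers":0.25}
    - {"dp":[0.9,0,0],"turn":[0,0,0],"fingers":0.25}

```text
clock: 8.8
eef_pos: [573.2, -117.4, 147.5]
tcp_rot: [-3.14, 0.003, 0.139]
contact_force: [1.2, -0.3, -0.4]
opening: 0.751
grasp_force: 0.0
```

play_rows:
  rows:
    - {"dp":[0.7,0,0],"turn":[0,0,0],"fingers":0.25}
    - {"dp":[0,0,0],"turn":[0,0,0],"fingers":0.25}
    - {"dp":[0,0,0],"turn":[0,0,0],"fingers":0.25}
    - {"dp":[0,0,0],"turn":[0,0,0],"fingers":0.25}

```text
clock: 9.13
eef_pos: [598.3, -114.0, 147.8]
tcp_rot: [-3.14, 0.004, 0.139]
contact_force: [0.5, 0.4, -0.2]
opening: 0.747
grasp_force: 0.0
```

```bash
python3 - <<'E'
from rig import r; from h import *
s=r.sense(); print(s["eef_pos"],s["tcp_rot"],s["contact_force"],togo(s,[604,-116.5,68]))
f=r.grab_frame("wrist"); im=f["pixels"][200:480,180:460]; cv2.imwrite("pics/h1.png",im[:,:,::-1].repeat(2,0).repeat(2,1))
for P in([604,-116.5,107],[535,-123,54]): print(((projw(f,[P])-[180,200])*2).round(1).tolist())
E
```

```text
[ 598.29658329 -114.01815629  147.82623568] [-3.14026117  0.00429242  0.13947237] [ 0.50382684  0.439948   -0.15188844] [0.1411401  0.08392223 1.99495847]
[[291.3, 133.6]]
[[278.6, 262.0]]
```

View pics/h1.png

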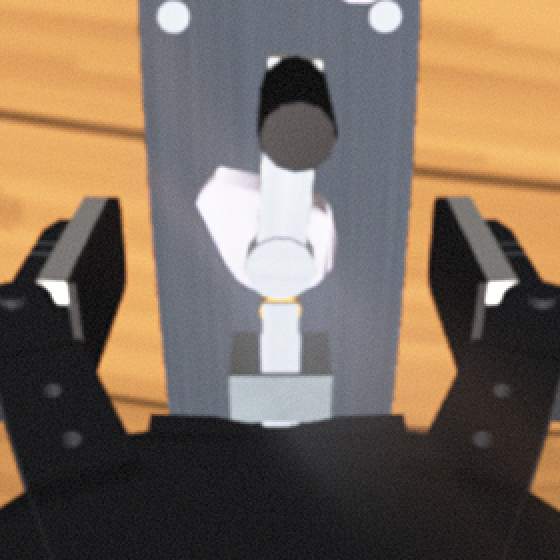

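The handle's top is at (298,136) in the crop, against a predicted (291,134), so it is about 2 mm further in tool +y. The hub at (281,268) shows a similar shift. Descending on it.

play_rows:
  rows:
    - {"dp":[0.12,0.118,0.2],"turn":[0,0,0],"fingers":0.25}
    - {"dp":[0,0,0.6],"turn":[0,0,0],"fingers":0.25}
    - {"dp":[0,0,0.6],"turn":[0,0,0],"fingers":0.25}
    - {"dp":[0,0,0.5],"turn":[0,0,0],"fingers":0.25}
    - {"dp":[0,0,0],"turn":[0,0,0],"fingers":0.25}

```text
clock: 9.6
eef_pos: [602.3, -118.3, 69.9]
tcp_rot: [-3.14, 0.006, 0.139]
contact_force: [-0.2, 0.4, -0.3]
opening: 0.743
grasp_force: 0.0
```

play_rows:
  rows:
    - {"dp":[0,0,0],"turn":[0,0,0],"fingers":0.5}
    - {"dp":[0,0,0],"turn":[0,0,0],"fingers":0.66}
    - {"dp":[0,0,0],"turn":[0,0,0],"fingers":0.7}
    - {"dp":[0,0,0],"turn":[0,0,0],"fingers":0.7}
  force: 30

```text
clock: 9.93
eef_pos: [606.6, -118.6, 75.5]
tcp_rot: [3.141, -0.002, 0.139]
contact_force: [-0.3, -0.6, -0.5]
opening: 0.296
grasp_force: 0.0
```

play_rows:
  rows:
    - {"dp":[0,0,0],"turn":[0,0,0],"fingers":0.78}
    - {"dp":[0,0,0],"turn":[0,0,0],"fingers":0.85}
    - {"dp":[0,0,0],"turn":[0,0,0],"fingers":0.85}
    - {"dp":[0,0,0],"turn":[0,0,0],"fingers":0.85}
    - {"dp":[0,0,0],"turn":[0,0,0],"fingers":0.85}

```text
clock: 10.35
eef_pos: [606.6, -118.5, 75.4]
tcp_rot: [3.141, -0.002, 0.139]
contact_force: [-1.0, 0.6, 6.2]
opening: 0.238
grasp_force: 29.2
```

play_rows:
  rows:
    - {"dp":[0,0,0],"turn":[0,0,0],"fingers":0.85}
    - {"dp":[0,0,0],"turn":[0,0,0],"fingers":0.85}
    - {"dp":[0,0,0],"turn":[0,0,0],"fingers":0.85}

```text
clock: 10.6
eef_pos: [606.6, -118.4, 75.3]
tcp_rot: [3.141, -0.002, 0.139]
contact_force: [0.3, 0.6, 7.2]
opening: 0.235
grasp_force: 29.2
```

play_rows:
  rows:
    - {"dp":[0,0,0],"turn":[0,0,0],"fingers":0.7}
    - {"dp":[0,0,0],"turn":[0,0,0],"fingers":0.7}
    - {"dp":[-0.07,0,0.16],"turn":[0,0,0],"fingers":0.7}
    - {"dp":[0,0,0],"turn":[0,0,0],"fingers":0.7}
    - {"dp":[0,0,0],"turn":[0,0,0],"fingers":0.7}

```text
clock: 11.02
eef_pos: [602.1, -118.6, 66.9]
tcp_rot: [-3.141, 0.001, 0.139]
contact_force: [0.0, -0.4, 0.2]
opening: 0.298
grasp_force: 0.0
```

play_rows:
  rows:
    - {"dp":[0,0,0],"turn":[0,0,0],"fingers":0.76}
    - {"dp":[0,0,0],"turn":[0,0,0],"fingers":0.8}
    - {"dp":[0,0,0],"turn":[0,0,0],"fingers":0.85}
    - {"dp":[0,0,0],"turn":[0,0,0],"fingers":0.85}
    - {"dp":[0,0,0],"turn":[0,0,0],"fingers":0.85}
  force: 40

```text
clock: 11.43
eef_pos: [602.6, -118.7, 67.4]
tcp_rot: [-3.141, 0.001, 0.139]
contact_force: [-0.4, -0.5, -4.0]
opening: 0.23
grasp_force: 39.2
```

play_rows:
  rows:
    - {"dp":[0,-0.088,0],"turn":[0,0,0],"fingers":0.85}
    - {"dp":[-0.002,-0.087,0],"turn":[0,0,0],"fingers":0.85}
    - {"dp":[-0.007,-0.087,0],"turn":[0,0,0],"fingers":0.85}
    - {"dp":[-0.011,-0.087,0],"turn":[0,0,0],"fingers":0.85}
    - {"dp":[-0.015,-0.086,0],"turn":[0,0,0],"fingers":0.85}

```text
clock: 11.85
eef_pos: [598.8, -101.1, 67.5]
tcp_rot: [-3.141, 0.0, 0.139]
contact_force: [0.3, -1.2, -6.6]
opening: 0.235
grasp_force: 39.3
```

```bash
python3 crank.py 0.06 5
```

```text
c [ 532.81 -124.65] crank 0.198 F rad,tan -0.12 -1.22 Fz -6.61 R 70.06 z 67.5
[[-0.026, -0.102], [-0.03, -0.101], [-0.036, -0.099], [-0.042, -0.096], [-0.048, -0.093]]
```

play_rows:
  rows:
    - {"dp":[-0.026,-0.102,0],"turn":[0,0,0],"fingers":0.85}
    - {"dp":[-0.03,-0.101,0],"turn":[0,0,0],"fingers":0.85}
    - {"dp":[-0.036,-0.099,0],"turn":[0,0,0],"fingers":0.85}
    - {"dp":[-0.042,-0.096,0],"turn":[0,0,0],"fingers":0.85}
    - {"dp":[-0.048,-0.093,0],"turn":[0,0,0],"fingers":0.85}

```text
clock: 12.27
eef_pos: [588.9, -82.8, 67.5]
tcp_rot: [-3.141, 0.0, 0.139]
contact_force: [-0.0, -1.0, -9.4]
opening: 0.235
grasp_force: 39.4
```

```bash
python3 crank.py 0.06 5
```

```text
c [ 532.84 -124.85] crank 0.501 F rad,tan -0.61 -0.73 Fz -9.36 R 69.97 z 67.5
[[-0.056, -0.089], [-0.059, -0.087], [-0.064, -0.083], [-0.069, -0.079], [-0.073, -0.075]]
```

play_rows:
  rows:
    - {"dp":[-0.056,-0.089,0.01],"turn":[0,0,0],"fingers":0.85}
    - {"dp":[-0.059,-0.087,0.01],"turn":[0,0,0],"fingers":0.85}
    - {"dp":[-0.064,-0.083,0],"turn":[0,0,0],"fingers":0.85}
    - {"dp":[-0.069,-0.079,0],"turn":[0,0,0],"fingers":0.85}
    - {"dp":[-0.073,-0.075,0],"turn":[0,0,0],"fingers":0.85}

```text
clock: 12.68
eef_pos: [574.4, -68.4, 67.4]
tcp_rot: [3.141, -0.001, 0.139]
contact_force: [1.5, -0.5, -2.2]
opening: 0.234
grasp_force: 39.5
```

```bash
python3 crank.py 0.06 5
```

```text
c [ 532.76 -124.55] crank 0.787 F rad,tan 0.55 -1.48 Fz -2.24 R 70.11 z 67.4
[[-0.076, -0.072], [-0.081, -0.067], [-0.085, -0.062], [-0.089, -0.056], [-0.092, -0.051]]
```

play_rows:
  rows:
    - {"dp":[-0.076,-0.072,0],"turn":[0,0,0],"fingers":0.85}
    - {"dp":[-0.081,-0.067,0.005],"turn":[0,0,0],"fingers":0.85}
    - {"dp":[-0.085,-0.062,0],"turn":[0,0,0],"fingers":0.85}
    - {"dp":[-0.089,-0.056,0],"turn":[0,0,0],"fingers":0.85}
    - {"dp":[-0.092,-0.051,0],"turn":[0,0,0],"fingers":0.85}

```text
clock: 13.1
eef_pos: [555.9, -58.6, 67.2]
tcp_rot: [3.141, -0.001, 0.139]
contact_force: [2.0, 1.5, 4.7]
opening: 0.23
grasp_force: 40.0
```

```bash
python3 crank.py 0.05 5
```

```text
c [ 532.65 -124.26] crank 1.085 F rad,tan 2.07 -1.38 Fz 4.73 R 70.2 z 67.2
[[-0.075, -0.046], [-0.08, -0.034], [-0.082, -0.03], [-0.083, -0.026], [-0.085, -0.022]]
```

play_rows:
  rows:
    - {"dp":[-0.075,-0.046,-0.005],"turn":[0,0,0],"fingers":0.85}
    - {"dp":[-0.08,-0.034,0],"turn":[0,0,0],"fingers":0.85}
    - {"dp":[-0.082,-0.03,0],"turn":[0,0,0],"fingers":0.85}
    - {"dp":[-0.083,-0.026,0],"turn":[0,0,0],"fingers":0.85}
    - {"dp":[-0.085,-0.022,0],"turn":[0,0,0],"fingers":0.85}

```text
clock: 13.52
eef_pos: [538.8, -54.7, 67.1]
tcp_rot: [3.141, -0.001, 0.139]
contact_force: [2.2, 0.7, 5.7]
opening: 0.235
grasp_force: 40.2
```

```bash
python3 crank.py 0.04 5
```

```text
c [ 532.65 -124.25] crank 1.334 F rad,tan 0.93 -2.08 Fz 5.71 R 70.01 z 67.1
[[-0.067, -0.02], [-0.069, -0.012], [-0.069, -0.009], [-0.07, -0.006], [-0.07, -0.003]]
```

play_rows:
  rows:
    - {"dp":[-0.067,-0.02,-0.005],"turn":[0,0,0],"fingers":0.85}
    - {"dp":[-0.069,-0.012,0],"turn":[0,0,0],"fingers":0.85}
    - {"dp":[-0.069,-0.009,0],"turn":[0,0,0],"fingers":0.85}
    - {"dp":[-0.07,-0.006,0],"turn":[0,0,0],"fingers":0.85}
    - {"dp":[-0.07,-0.003,0],"turn":[0,0,0],"fingers":0.85}

```text
clock: 13.93
eef_pos: [524.8, -54.7, 67.2]
tcp_rot: [3.142, -0.0, 0.139]
contact_force: [1.8, 0.5, 4.4]
opening: 0.233
grasp_force: 40.2
```

```bash
python3 crank.py 0.04 5
```

```text
c [ 532.64 -124.24] crank 1.537 F rad,tan 0.27 -1.88 Fz 4.44 R 70.01 z 67.2
[[-0.07, -0.002], [-0.07, 0.002], [-0.07, 0.005], [-0.07, 0.008], [-0.069, 0.011]]
```

play_rows:
  rows:
    - {"dp":[-0.07,-0.002,-0.004],"turn":[0,0,0],"fingers":0.85}
    - {"dp":[-0.07,0.002,0],"turn":[0,0,0],"fingers":0.85}
    - {"dp":[-0.07,0.005,0],"turn":[0,0,0],"fingers":0.85}
    - {"dp":[-0.07,0.008,0],"turn":[0,0,0],"fingers":0.85}
    - {"dp":[-0.069,0.011,0],"turn":[0,0,0],"fingers":0.85}

```text
clock: 14.35
eef_pos: [511.1, -57.6, 67.2]
tcp_rot: [-3.142, -0.0, 0.139]
contact_force: [3.6, 1.2, 1.9]
opening: 0.235
grasp_force: 40.1
```

```bash
python3 crank.py 0.04 5
```

```text
c [ 532.63 -124.23] crank 1.731 F rad,tan 0.06 -3.74 Fz 1.95 R 70.03 z 67.2
[[-0.069, 0.014], [-0.068, 0.016], [-0.067, 0.019], [-0.067, 0.022], [-0.066, 0.024]]
```

play_rows:
  rows:
    - {"dp":[-0.069,0.014,0],"turn":[0,0,0],"fingers":0.85}
    - {"dp":[-0.068,0.016,0],"turn":[0,0,0],"fingers":0.85}
    - {"dp":[-0.067,0.019,0],"turn":[0,0,0],"fingers":0.85}

```text
clock: 14.6
eef_pos: [503.4, -60.7, 67.3]
tcp_rot: [-3.142, -0.001, 0.139]
contact_force: [5.3, 1.8, 0.1]
opening: 0.234
grasp_force: 40.1
```

```bash
python3 crank.py 0.03 4
```

```text
c [ 532.67 -124.27] crank 1.842 F rad,tan -0.48 -5.63 Fz 0.15 R 69.86 z 67.3
[[-0.05, 0.015], [-0.05, 0.017], [-0.049, 0.019], [-0.048, 0.02]]
```

play_rows:
  rows:
    - {"dp":[-0.05,0.015,0],"turn":[0,0,0],"fingers":0.85}
    - {"dp":[-0.05,0.017,0],"turn":[0,0,0],"fingers":0.85}
    - {"dp":[-0.049,0.019,0],"turn":[0,0,0],"fingers":0.85}

```text
clock: 14.85
eef_pos: [497.9, -63.4, 67.2]
tcp_rot: [-3.141, -0.001, 0.139]
contact_force: [4.8, 2.3, 1.5]
opening: 0.235
grasp_force: 40.1
```

```bash
python3 crank.py 0.03 4
```

```text
c [ 532.68 -124.28] crank 1.931 F rad,tan -0.34 -5.31 Fz 1.52 R 69.96 z 67.2
[[-0.048, 0.021], [-0.048, 0.022], [-0.047, 0.023], [-0.046, 0.024]]
```

play_rows:
  rows:
    - {"dp":[-0.048,0.021,0],"turn":[0,0,0],"fingers":0.85}
    - {"dp":[-0.048,0.022,0],"turn":[0,0,0],"fingers":0.85}
    - {"dp":[-0.047,0.023,0],"turn":[0,0,0],"fingers":0.85}

```text
clock: 15.1
eef_pos: [492.0, -67.0, 67.2]
tcp_rot: [-3.142, 0.0, 0.139]
contact_force: [3.3, 1.3, 1.7]
opening: 0.234
grasp_force: 40.1
```

```bash
python3 crank.py 0.03 4
```

```text
c [ 532.68 -124.27] crank 2.036 F rad,tan -0.82 -3.42 Fz 1.7 R 70.01 z 67.2
[[-0.044, 0.03], [-0.045, 0.026], [-0.045, 0.028], [-0.044, 0.029]]
```

play_rows:
  rows:
    - {"dp":[-0.044,0.03,0],"turn":[0,0,0],"fingers":0.85}
    - {"dp":[-0.045,0.026,0],"turn":[0,0,0],"fingers":0.85}

```text
clock: 15.27
eef_pos: [488.5, -69.8, 67.2]
tcp_rot: [-3.141, 0.001, 0.139]
contact_force: [1.1, 0.5, 3.5]
opening: 0.236
grasp_force: 40.1
```

```bash
python3 crank.py 0.03 4
```

```text
c [ 532.67 -124.27] crank 2.108 F rad,tan -0.3 -1.17 Fz 3.52 R 70.03 z 67.2
[[-0.043, 0.03], [-0.044, 0.029], [-0.043, 0.03], [-0.042, 0.032]]
```

The drag has fallen to about 1.2 N at 2.11 rad, so the follower is on the dwell. It began near 2.06, so I'll move about 0.12 rad further, to its middle.

play_rows:
  rows:
    - {"dp":[-0.043,0.03,0],"turn":[0,0,0],"fingers":0.85}
    - {"dp":[-0.044,0.029,0],"turn":[0,0,0],"fingers":0.85}
    - {"dp":[-0.043,0.03,0],"turn":[0,0,0],"fingers":0.85}

```text
clock: 15.52
eef_pos: [484.2, -73.9, 67.2]
tcp_rot: [-3.141, 0.0, 0.139]
contact_force: [1.0, 1.3, 2.5]
opening: 0.234
grasp_force: 40.1
```

```bash
python3 crank.py 0.03 4
```

```text
c [ 532.68 -124.28] crank 2.192 F rad,tan 0.26 -1.68 Fz 2.54 R 69.95 z 67.2
[[-0.044, 0.029], [-0.041, 0.033], [-0.04, 0.034], [-0.039, 0.035]]
```

play_rows:
  rows:
    - {"dp":[-0.044,0.029,0],"turn":[0,0,0],"fingers":0.85}
    - {"dp":[0,0,0],"turn":[0,0,0],"fingers":0.85}
    - {"dp":[0,0,0],"turn":[0,0,0],"fingers":0.85}

```text
clock: 15.77
eef_pos: [482.6, -75.4, 67.2]
tcp_rot: [3.142, 0.001, 0.139]
contact_force: [-0.1, 0.9, 3.8]
opening: 0.234
grasp_force: 40.1
```

play_rows:
  rows:
    - {"dp":[0,0,0],"turn":[0,0,0],"fingers":0.75}
    - {"dp":[0,0,0],"turn":[0,0,0],"fingers":0.65}
    - {"dp":[0,0,0],"turn":[0,0,0],"fingers":0.5}
    - {"dp":[0,0,0],"turn":[0,0,0],"fingers":0.4}
    - {"dp":[0,0,0],"turn":[0,0,0],"fingers":0.35}

```text
clock: 16.18
eef_pos: [482.9, -75.3, 67.1]
tcp_rot: [-3.142, 0.0, 0.139]
contact_force: [-0.2, -0.6, 0.6]
opening: 0.652
grasp_force: 0.0
```

Lifting clear, then one last look.

play_rows:
  rows:
    - {"dp":[0,0,-0.3],"turn":[0,0,0],"fingers":0.35}
    - {"dp":[0,0,-0.7],"turn":[0,0,0],"fingers":0.35}
    - {"dp":[0,0,-0.9],"turn":[0,0,0],"fingers":0.35}
    - {"dp":[0,0,-0.9],"turn":[0,0,0],"fingers":0.35}
    - {"dp":[0,0,0],"turn":[0,0,0],"fingers":0.35}

```text
clock: 16.6
eef_pos: [486.6, -75.8, 185.3]
tcp_rot: [3.139, -0.009, 0.139]
contact_force: [1.4, 0.2, 0.4]
opening: 0.651
grasp_force: 0.0
```

play_rows:
  rows:
    - {"dp":[0,-0.9,0],"turn":[0,0,0],"fingers":0.35}
    - {"dp":[0,-0.9,0],"turn":[0,0,0],"fingers":0.35}
    - {"dp":[0,-0.9,0],"turn":[0,0,0],"fingers":0.35}
    - {"dp":[0,-0.9,0],"turn":[0,0,0],"fingers":0.35}
    - {"dp":[0,-0.9,0],"turn":[0,0,0],"fingers":0.35}

```text
clock: 17.02
eef_pos: [457.5, 104.4, 179.3]
tcp_rot: [-3.142, -0.0, 0.139]
contact_force: [0.6, -0.2, 0.4]
opening: 0.653
grasp_force: 0.0
```

play_rows:
  rows:
    - {"dp":[0,0,0],"turn":[0,0,0],"fingers":0.35}
    - {"dp":[0,0,0],"turn":[0,0,0],"fingers":0.35}
    - {"dp":[0,0,0],"turn":[0,0,0],"fingers":0.35}

```text
clock: 17.27
eef_pos: [457.9, 102.9, 179.1]
tcp_rot: [3.141, 0.0, 0.14]
contact_force: [-0.1, 0.0, -1.0]
opening: 0.653
grasp_force: 0.0
```

```bash
python3 - <<'E'
from rig import r; from h import *
t=r.grab_frame("top"); d=r.grab_frame("side")
c=np.zeros((600,800,3),np.uint8)
c[:,:300]=cv2.resize(t["pixels"][200:350,315:390],None,fx=4,fy=4,interpolation=2)
c[:375,300:800]=cv2.resize(d["pixels"],(500,375))
cv2.imwrite("pics/fin.png",c[:,:,::-1])
for a in(2.05,2.22,2.4): print(a,((proj(t,place(534,-123.5,-3.0015,[[-70*np.cos(a),-70*np.sin(a),107]]))-[314.6,199.6])*4).round(1))
E
```

```text
2.05 [[ 60.  287.2]]
2.22 [[ 73.1 302.4]]
2.4 [[ 89.5 315.9]]
```

View pics/fin.png

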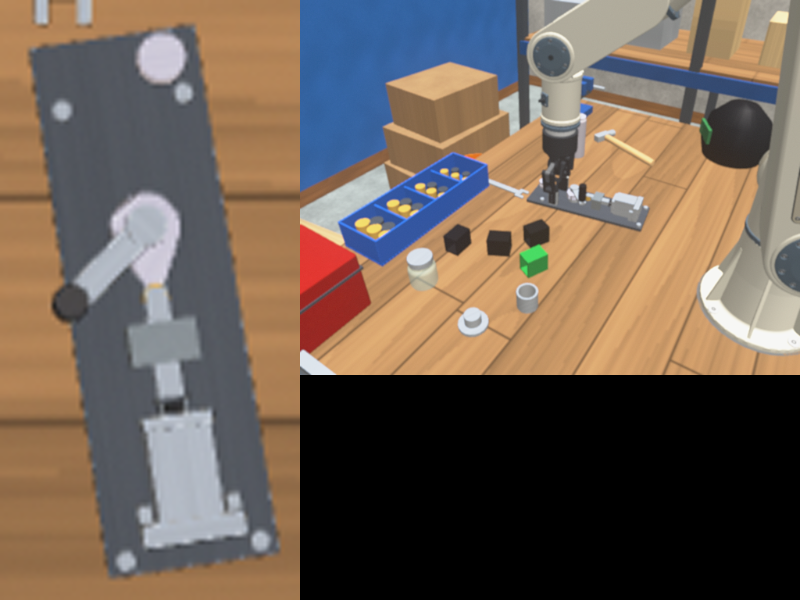

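The handle has stayed at (70,303), which is about 2.2 rad. The cam's lobe meets the follower at (154,290), the tube is held between jaw and stop, and nothing else has moved.

```bash
python3 -c "
from rig import r
print(r.sign_off())"
```

```text
the job is handed in; nothing more can be done
None
```

The tube is clamped against the stop with the follower on the cam's dwell (crank about 2.2 rad); the crank stayed put when I let go, and I handed the job in at about 17 s.

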